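# Return the reagent bottles to their stands

## Task

Put each of the four brown reagent bottles into the wooden stand whose well has its shape and size, turned to fit, so that it stands upright and flat on the floor of the well. Set them down rather than drop them, do not knock any over, and leave the tripod and the stoneware bowl where they are.

Things in the scene. Friction and masses are not known exactly. Their poses are not given: they have to be found in the camera images.
- wide_bottle: Brown bottle with a plain white label band and black screw cap, standing upright. Round body 60 mm in diameter and 68 mm high, then a cone-shaped shoulder 12 mm high and a cap 36 mm in diameter; 98 mm high in all, 0.18 to 0.37 kg. Origin: centre of its underside; z up. Its yaw does not matter.
- slim_bottle: Brown bottle with a plain white label band and black screw cap, standing upright. Round body 40 mm in diameter and 62 mm high, then a cone-shaped shoulder 12 mm high and a cap 26 mm in diameter; 86 mm high in all, 0.09 to 0.19 kg. Origin: centre of its underside; z up. Its yaw does not matter.
- square_bottle: Brown bottle with a plain white label band and black screw cap, standing upright. Square body 48 x 48 mm and 66 mm high with a flat top, then a cap 32 mm in diameter; 88 mm high in all, 0.15 to 0.31 kg. Origin: centre of its underside; z up. x and y are square to the body's sides.
- oblong_bottle: Brown bottle with a plain white label band and black screw cap, standing upright. Oblong body 78 mm long (along its x), 42 mm wide (along its y) and 66 mm high with a flat top, then a cap 30 mm in diameter; 88 mm high in all, 0.16 to 0.34 kg. Origin: centre of its underside; z up. 
- wide_stand: Stand for the wide round bottle. Fixed wooden block on the bench, 14 mm high, with a dark-floored well in its top, 10 mm deep (the well floor is 4 mm above the bench). Block 96 x 96 mm; round well 76 mm in diameter, the larger of the two round ones. Origin: centre of the block's underside, directly below the well's centre; z up. 
- slim_stand: Stand for the slim round bottle. Fixed wooden block on the bench, 14 mm high, with a dark-floored well in its top, 10 mm deep (the well floor is 4 mm above the bench). Block 76 x 76 mm; round well 56 mm in diameter, the smaller of the two round ones. Origin: centre of the block's underside, directly below the well's centre; z up. 
- square_stand: Stand for the square bottle. Fixed wooden block on the bench, 14 mm high, with a dark-floored well in its top, 10 mm deep (the well floor is 4 mm above the bench). Block 84 x 84 mm; square well 64 x 64 mm, its sides along x and y. Origin: centre of the block's underside, directly below the well's centre; z up. 
- oblong_stand: Stand for the oblong bottle. Fixed wooden block on the bench, 14 mm high, with a dark-floored well in its top, 10 mm deep (the well floor is 4 mm above the bench). Block 114 mm (x) by 78 mm (y); oblong well 94 mm (along its x) by 58 mm (along its y). Origin: centre of the block's underside, directly below the well's centre; z up. 
- tripod: Loose bystander: dark steel tripod, an open ring 92 mm across on three splayed legs (feet within 100 mm), 101 mm high, 0.45 kg. Origin: on the bench below its centre; z up.
- mortar: Loose bystander: grey stoneware bowl, rim 90 mm across, 50 mm high, 0.40 kg. Origin: centre of its underside; z up.

How it is judged:
By the outcome, as a careful person would: the job done as asked, in the order asked, and still so for the second after the job is handed in, with the robot touching nothing.
It also fails if it takes over 106 s, if anything falls off the work surface, if the arm or the gripper's body presses on something with over 40 N, if the wrist force passes 120 N, or if a joint passes its speed limit or range.

## Robot

A 6-joint arm with a two-finger parallel gripper is mounted at the origin on the work surface. World frame = base frame: x ahead of the robot, y to its left, z up, the work surface at z = 0. Lengths are in m, angles in degrees, forces in N, time in s.
With the tool pointing down it reaches from about 0.325 to 0.775 m from the base axis. Payload 5.5 kg.
Tool frame: the origin (TCP) lies at the centre of the arm's flange, where the gripper is bolted on; the fingertips stand 182 mm ahead of it and the grasp point (between the pads) lies 163 mm ahead of it; z points along the fingers, y is the direction in which the jaws open and shut (so a half turn about z gives the same grasp; the last joint's range is limited). The gripper opens to 88 mm and grips with 3 to 60 N. Pads are 20 mm wide; open, the fingers measure 115 mm over their backs; the gripper's body (75 mm by 178 mm) begins 61 mm behind the grasp point.
Start: joints at [67.684, 5.22, 70.514, -0, 104.267, -3.249], TCP at [0.196, 0.567, 0.405] pointing down, gripper open.
Joint ranges: [-164.24, 164.24], [-49.07, 125.15], [9.68, 141.18], [-86.29, 266.29], [3.28, 154.24], [-151.56, 151.56]. Speed limits (degrees/s): [147.25, 147.25, 172.46, 180, 180, 180].

## Interface

Orientations are given as [roll, pitch, yaw] about the fixed x, y, z axes, in that order (R = Rz(yaw) Ry(pitch) Rx(roll)).
In Python, from station import r gives the robot as it stands. The module is installed in compiled form; this text tells all that it offers. Calls block until the motion is done:
- r.reach(position, orientation): joint-space move of the TCP to a pose.
- r.servo_line(position, rotation=None, speed=0.15): straight line of the TCP; rotation=None keeps the orientation; speed is the mean speed in m/s.
- r.move_joints(angles): joint-space move.
- r.let_go() and r.grab(squeeze=None): open the fingers fully, or close them until they stop; squeeze is the grip in N (None keeps the last).
- r.wait(seconds).
- r.inverse_kinematics(position, orientation): joint angles nearest the present ones, or None.
- r.sense(): the state.
- r.snapshot(name): name is "scene" or "top" or "wrist"; returns a dict with "frame" (420x560x3 uint8, red, green, blue), "fx", "fy", "cx", "cy" (pixels), "R" (3x3) and "t" (3): a world point X has camera coordinates R X + t. Camera axes: x right, y down, z forward; pixel columns grow to the right and rows downward; lengths in m; the calibration is good to about 2 mm. A picture is of the moment at which its call begins. There is no depth.
A pose or a line that the arm cannot do raises r.IKError and nothing moves.
- r.hand_in(): hands the job in, once; it reports no verdict.
The state is a dict: "clock": time; "joints": joint angles; "joint_vel": joint speeds; "joint_torque": joint torques, N m; "tcp_pos": TCP position; "orientation": TCP orientation; "contact_force": force on the tool from outside, world axes, zero at the start; "torque": the same for the moment, N m; "opening": finger opening in m.
Only numpy, scipy, OpenCV 4.12 (cv2) and the standard library are available. Lean on these libraries where they do the work, as an engineer would, in place of code of your own. Each camera call takes 0.05 s, during which the arm holds its last target. There are 200 camera calls.

## Working session

There is one attempt and no reset: what is moved stays moved. The work goes in short steps, each a Python script; the robot and the scene stay as the last script left them, time stands still between calls to the robot, and variables do not carry over. Pictures are saved under pics/ and viewed, about 12 in all and at most 16, crops included, and the job is handed in when it is done.

```bash
mkdir -p pics
python3 - <<'E'
from station import r
import cv2,json,numpy as np
for n in ["scene","top"]:
    s=r.snapshot(n); cv2.imwrite(f"pics/{n}0.png",cv2.resize(s["frame"][:,:,::-1],(800,600),interpolation=cv2.INTER_CUBIC))
    cv2.imwrite(f"{n}0raw.png",s["frame"][:,:,::-1])
    print(n,s["fx"],s["fy"],s["cx"],s["cy"],np.round(s["R"],4).tolist(),np.round(s["t"],4).tolist())
    np.savez(f"{n}0.npz",**s)
print(r.sense())
E
```

```text
scene 483.0981520415136 483.0981520415136 279.39372507423315 209.80222126298403 [[-0.683, 0.7304, 0.0049], [0.5532, 0.5216, -0.6495], [-0.477, -0.4409, -0.7603]] [0.36, -0.2827, 1.5589]
top 516.2668346237709 516.2668346237709 280.42206352363337 196.02965177748834 [[0.0046, -1.0, 0.0039], [-0.9975, -0.0048, -0.0703], [0.0703, -0.0036, -0.9975]] [-0.0125, 0.5339, 1.1445]
{'clock': 0.1, 'joints': array([ 6.76846524e+01,  5.25963059e+00,  7.05753832e+01,  2.00598699e-03,
        1.04264901e+02, -3.24883969e+00]), 'joint_vel': array([ 0.05300298, -0.00409478, -0.22335661,  0.01041439,  0.061931  ,
        0.0478691 ]), 'joint_torque': array([ 2.71851379e-03, -4.47860813e+01, -4.07565951e+01,  7.00495904e-02,
        2.85207876e-02, -1.13975589e-04]), 'tcp_pos': array([0.19602012, 0.56714041, 0.40360695]), 'orientation': array([-1.79900356e+02, -7.60431059e-03,  1.60933978e+02]), 'contact_force': array([-0.35906614, -0.06389001, -0.90956463]), 'torque': array([0.00015059, 0.00869914, 0.00373471]), 'opening': 0.0873985751438494}
```

View pics/top0.png

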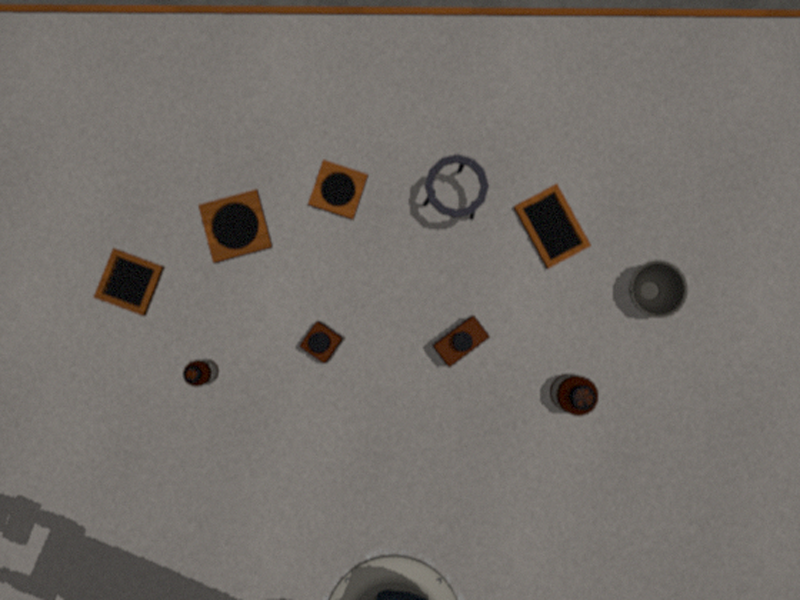

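View pics/scene0.png

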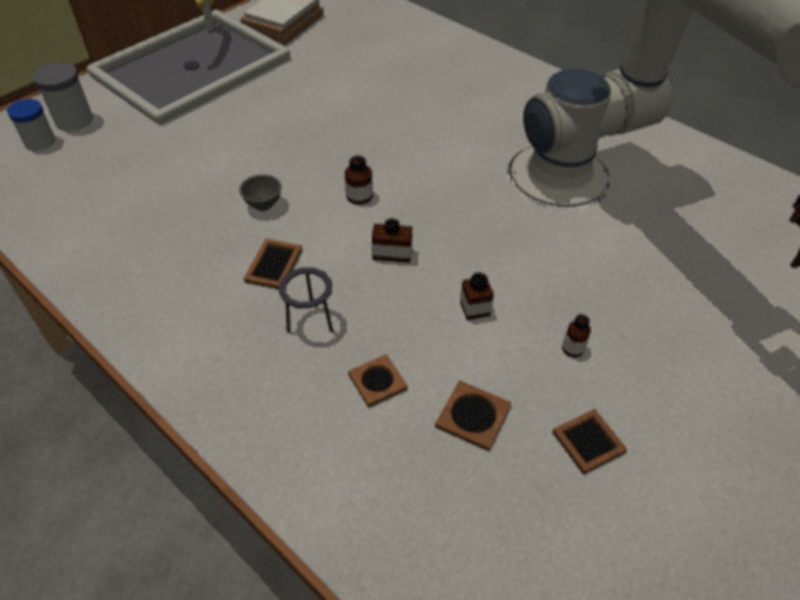

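Top view (800-px scale): the caps are wide (582,397), slim (194,374), square (319,342) and oblong (461,341). The stands are square (129,282), wide (236,226), slim (338,189) and oblong (552,227). The tripod is at (457,187) and the bowl at (658,289). The scene view agrees with this layout.

```bash
cat > h.py <<'E'
import numpy as np,cv2
def px2w(s,uv,z):
    R=np.array(s["R"]);t=np.array(s["t"])
    d=R.T@np.array([(uv[0]-s["cx"])/s["fx"],(uv[1]-s["cy"])/s["fy"],1.]); c=-R.T@t
    return (c+d*(z-c[2])/d[2])
def w2px(s,X):
    p=np.array(s["R"])@np.array(X)+np.array(s["t"]); return np.array([s["fx"]*p[0]/p[2]+s["cx"],s["fy"]*p[1]/p[2]+s["cy"]])
E
python3 - <<'E'
from h import *
s=dict(np.load("top0.npz"));f=s["frame"]
hsv=cv2.cvtColor(f,cv2.COLOR_RGB2HSV)
for n,(u,v) in dict(square=(129,282),wide=(236,226),slim=(338,189),oblong=(552,227)).items():
    u*=.7;v*=.7;m=((hsv[...,1]>110)&(hsv[...,0]<25)).astype(np.uint8)
    w=np.zeros_like(m);w[int(v)-36:int(v)+36,int(u)-36:int(u)+36]=1;m&=w
    c=max(cv2.findContours(m,0,2)[0],key=cv2.contourArea)
    P=np.array([px2w(s,q[0],.014)[:2] for q in c],np.float32)
    (x,y),(a,b),th=cv2.minAreaRect(P);print("stand",n,np.round([x,y,a,b],4),round(th,1),"r",np.hypot(x,y).round(3))
for n,u,v,z in [("wide",582,397,.098),("slim",194,374,.086),("square",319,342,.088),("oblong",461,341,.088),("tripod",457,187,.1),("mortar",658,289,.05)]:
    p=px2w(s,(u*.7,v*.7),z);print(n,p.round(4),np.hypot(*p[:2]).round(3))
def crop(u,v):
    u,v=int(u*.7),int(v*.7);return cv2.resize(f[v-25:v+25,u-25:u+25],(400,400),interpolation=cv2.INTER_CUBIC)
cv2.imwrite("pics/crop1.png",np.hstack([crop(319,342),crop(461,341)])[:,:,::-1]*1)
E
```

```text
stand square [0.5302 0.4208 0.0853 0.0825] 70.1 r 0.677
stand wide [0.6201 0.2546 0.0954 0.0956] 15.7 r 0.67
stand slim [0.6799 0.0915 0.0753 0.0758] 72.4 r 0.686
stand oblong [ 0.6226 -0.2498  0.1122  0.0788] 28.2 r 0.671
wide [ 0.3591 -0.2743  0.098 ] 0.452
slim [0.3892 0.2936 0.086 ] 0.488
square [0.437  0.1102 0.088 ] 0.451
oblong [ 0.4394 -0.0992  0.088 ] 0.45
tripod [ 0.6668 -0.0925  0.1   ] 0.673
mortar [ 0.5199 -0.4052  0.05  ] 0.659
```

View pics/crop1.png

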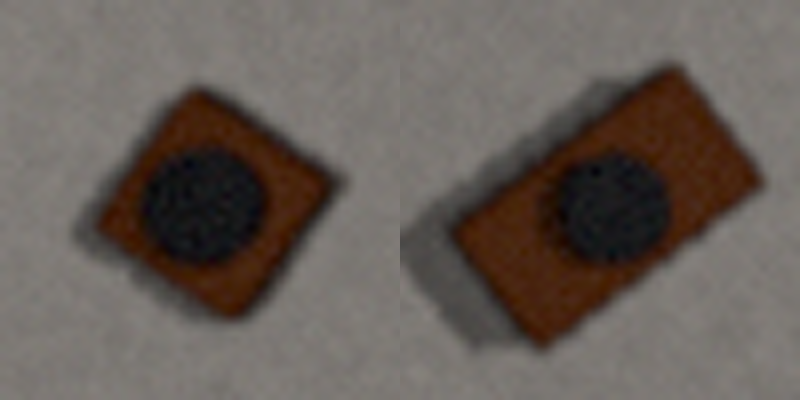

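The crop gives the body tops. The square bottle's corners are at (198,88), (342,182), (235,320) and (97,228), so its yaw is about 56°. The oblong's corners are at (680,65), (765,185), (543,348) and (455,230), so its yaw is about -54°. I'll go above the oblong bottle and check with the wrist camera.

```bash
cat >> h.py <<'E'
from station import r
H=0.13
def ori(yaw): return [180,0,yaw]
def tcp(xy,h): return [xy[0],xy[1],h+0.163]
def over(xy,yaw,h=0.045): r.reach(tcp(xy,H+h),ori(yaw))
def pick(xy,h,f=25):
    r.servo_line(tcp(xy,h),speed=.12); r.grab(f); r.wait(.2)
    z0=r.sense()["tcp_pos"][2]; print("opening",r.sense()["opening"],"z0",z0)
    r.servo_line(tcp(xy,H+h),speed=.15); print("lifted opening",r.sense()["opening"],r.sense()["contact_force"].round(2)); return z0
def carry(xy,yaw,h): r.servo_line(tcp(xy,H+h),ori(yaw),speed=.22)
def place(xy,h,z0):
    r.servo_line(tcp(xy,h+.010),speed=.12); r.wait(.3)
    f0=r.sense()["contact_force"][2]
    for k in range(14):
        r.servo_line(tcp(xy,h+.010-.001*(k+1)),speed=.02); s=r.sense()
        if s["contact_force"][2]-f0>2.5: break
    print("set",k,s["tcp_pos"].round(4),"above start",s["tcp_pos"][2]-z0,"dF",s["contact_force"][2]-f0)
    r.let_go(); r.wait(.2); r.servo_line(tcp(xy,H+h),speed=.15); print("clock",r.sense()["clock"])
def shot(cam,name):
    s=r.snapshot(cam); np.savez(name+".npz",**s); cv2.imwrite(f"pics/{name}.png",cv2.resize(s["frame"][:,:,::-1],(800,600),interpolation=cv2.INTER_CUBIC)); return s
E
python3 - <<'E'
from h import *
s=dict(np.load("top0.npz"))
sq=px2w(s,(224.75,239.06),.066);ob=px2w(s,(322.84,238.4),.066);print(sq,ob)
over(ob[:2],-54)
w=shot("wrist","w1");print(r.sense()["tcp_pos"],r.sense()["joints"].round(1),w["t"],r.sense()["clock"])
c,S=np.cos,np.sin
a=np.radians(-54)
for x,y in[(39,21),(39,-21),(-39,-21),(-39,21),(0,0)]:
  print((w2px(w,[ob[0]+(x*c(a)-y*S(a))/1e3,ob[1]+(x*S(a)+y*c(a))/1e3,.066])/.7).round())
print("cap",(w2px(w,[ob[0],ob[1],.088])/.7).round())
E
```

```text
[0.43741915 0.10940506 0.066     ] [ 0.43978768 -0.10138572  0.066     ]
[ 0.43997026 -0.10094654  0.33812273] [-17.2 -18.3  99.    0.   99.3 126.7] [0.29734813 0.30690694 0.43251721] 2.6833
[360. 228.]
[442. 228.]
[438. 365.]
[363. 365.]
[401. 300.]
cap [401. 314.]
```

View pics/w1.png

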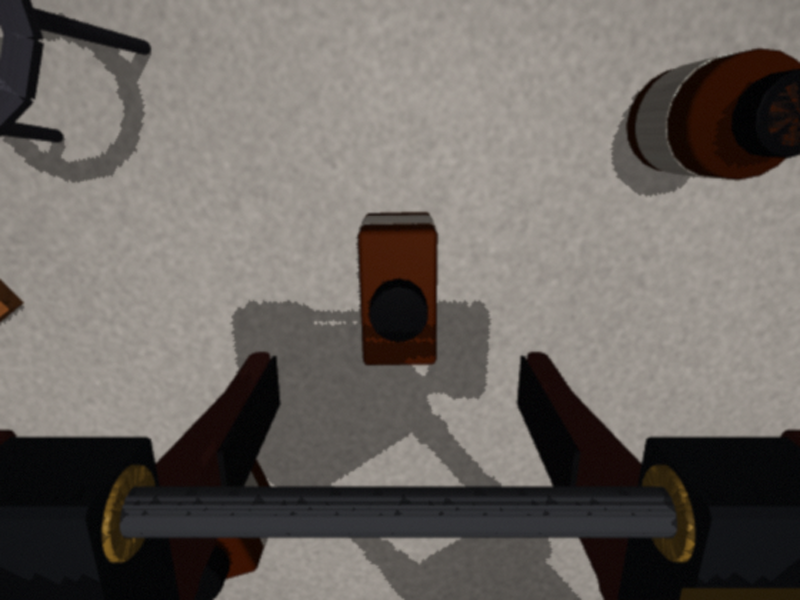

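In the wrist view the oblong's top corners are at about (359,230), (437,230), (436,364) and (363,364). That is within 1–2 mm of my projection and square to the jaws, so I'll pick it and place it.

Run:
```python
from h import *
ob=[.4398,-.1018];st=[.6226,-.2498];h=.045
z0=pick(ob,h); carry(st,28.2,h)
w=shot("wrist","w2")
open("z0","w").write(str(z0)); print(z0,r.sense()["tcp_pos"],r.sense()["orientation"],r.sense()["clock"])
place(st,h,z0)
shot("wrist","w3")
```

```text
opening 0.04238377681412062 z0 0.20800637779731782
lifted opening 0.04210669019685666 [-0.34  0.19 -2.2 ]
0.20800637779731782 [ 0.62238    -0.24955179  0.33790065] [-1.79982181e+02  9.83862816e-03  2.81753794e+01] 7.5333
set 6 [ 0.6226 -0.2498  0.2121] above start 0.0040533146129941855 dF 7.9548282451006775
clock 12.7833
```

View pics/w3.png

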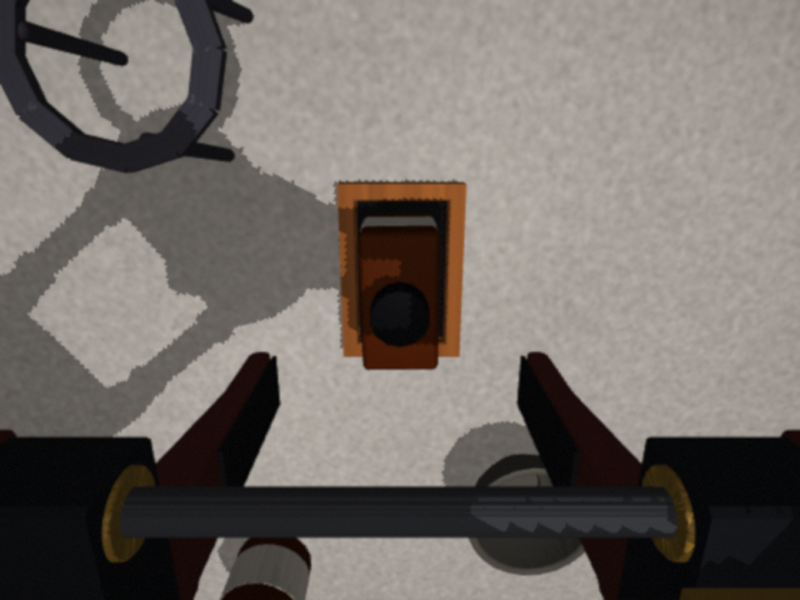

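The oblong bottle stands inside its well at (400,290) with clear margins, and it was set at +4.05 mm. Next is the wide bottle.

Run:
```python
from h import *
b=[.3591,-.2743];st=[.6201,.2546];h=.050
over(b,53,h); w=shot("wrist","w4"); print((w2px(w,b+[.098])/.7).round(),r.sense()["joints"].round(1))
```

```text
[398. 322.] [-41.6 -18.1  98.3   0.   99.7  -4.6]
```

View pics/w4.png

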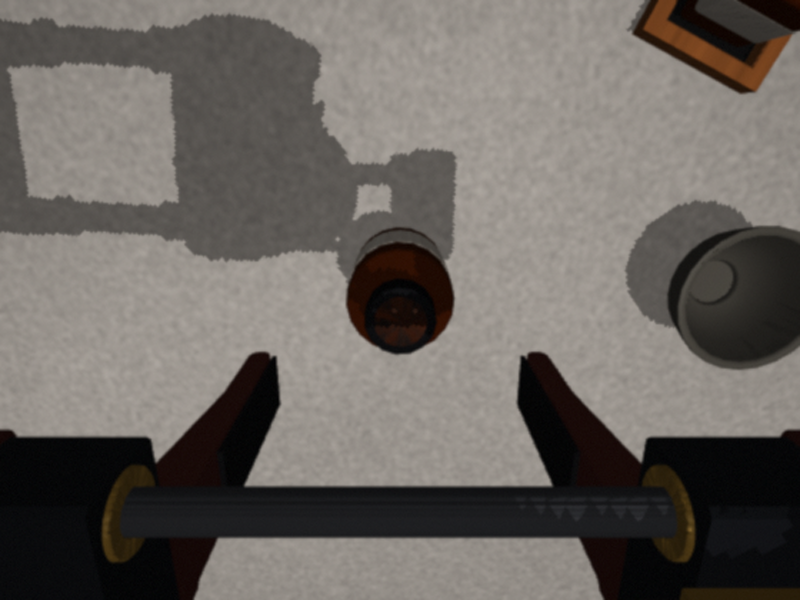

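The cap centre is at about (400,316) against a prediction of (398,322), so the position is about 3 mm off across the jaws. I'll correct for that, place the wide bottle, then look at the square one.

Run:
```python
from h import *
w=dict(np.load("w4.npz")); b=px2w(w,(280,221.2),.098)[:2]; print(b)
st=[.6201,.2546];h=.050
z0=pick(b,h); carry(st,112,h); place(st,h,z0); shot("wrist","w5")
b=[.4374,.1094]; over(b,55.8); w=shot("wrist","w6"); print((w2px(w,b+[.088])/.7).round(),r.sense()["joints"].round(1),r.sense()["clock"])
a=cv2.imread("pics/w5.png");c=cv2.imread("pics/w6.png")
cv2.imwrite("pics/w56.png",np.hstack([a[100:420,200:600],c[100:420,200:600]]))
```

```text
[ 0.36178843 -0.27251596]
opening 0.05978650044329988 z0 0.2132461568950348
lifted opening 0.059877930531300166 [-0.85 -0.22 -2.53]
set 6 [0.6201 0.2546 0.2172] above start 0.004001700227810129 dF 8.021434824727294
clock 24.7667
[398. 319.] [  9.7 -18.2  99.    0.   99.3  43.8] 25.7917
```

View pics/w56.png

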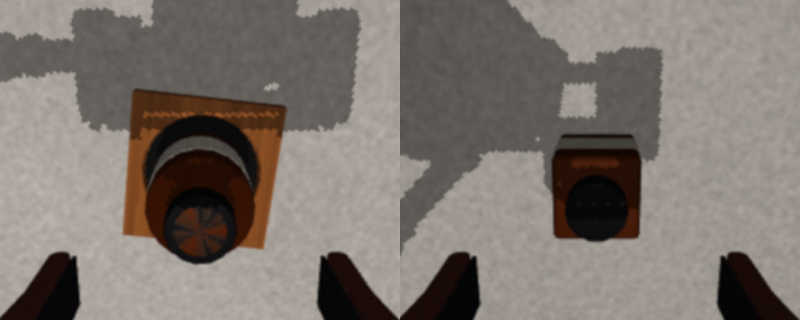

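The wide bottle is in its well, set at +4.0 mm. The square bottle is aligned with the jaws, with its cap at (397,308), a few mm off across them. I'll correct and continue.

Run:
```python
from h import *
w=dict(np.load("w6.npz")); b=px2w(w,(397*.7,308*.7),.088)[:2]; print(b,px2w(w,(396*.7,294*.7),.066))
b=(b+px2w(w,(396*.7,294*.7),.066)[:2])/2
st=[.5302,.4208];h=.045
z0=pick(b,h); carry(st,70.1,h); place(st,h,z0); shot("wrist","w7")
b=[.3892,.2936]; over(b,127); w=shot("wrist","w8"); print((w2px(w,b+[.086])/.7).round(),r.sense()["joints"].round(1),r.sense()["clock"])
a=cv2.imread("pics/w7.png");c=cv2.imread("pics/w8.png")
cv2.imwrite("pics/w78.png",np.hstack([a[100:420,200:600],c[100:420,200:600]]))
```

```text
[0.44004433 0.11435871] [0.4397195  0.11488773 0.066     ]
opening 0.04818492728205003 z0 0.20803966271296842
lifted opening 0.047905294654807216 [ 0.24 -1.23 -2.82]
set 6 [0.5302 0.4208 0.2121] above start 0.004035939154477891 dF 6.364766608517006
clock 35.7167
[395. 316.] [ 33.  -12.4  94.1   0.   98.2  -3.9] 36.7917
```

View pics/w78.png

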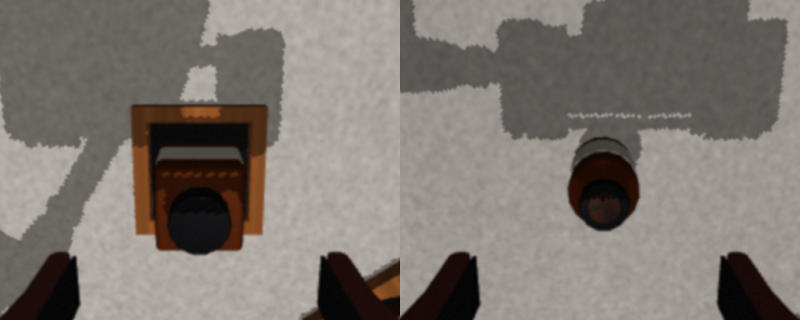

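The square bottle is in its well, set at +4.0 mm. The slim cap is at (404,304) against a prediction of (395,316), so I'll correct by about 6 mm.

Run:
```python
from h import *
w=dict(np.load("w8.npz")); b=px2w(w,(404*.7,304*.7),.086)[:2]; print(b)
st=[.6799,.0915];h=.045
z0=pick(b,h); carry(st,98,h); place(st,h,z0); w=shot("wrist","w9")
r.reach([.35,.0,.40],ori(90)); r.move_joints([67.684,5.22,70.514,0,104.267,-3.249])
s=shot("scene","s2"); t=shot("top","t2"); print(r.sense()["clock"])
a=cv2.imread("pics/w9.png")[60:460,200:600]
f=cv2.resize(s["frame"][150:350,150:460][:,:,::-1],(620,400),interpolation=cv2.INTER_CUBIC)
cv2.imwrite("pics/fin.png",cv2.resize(np.hstack([a,f]),(800,314)))
```

```text
[0.38893981 0.30110166]
opening 0.03919702174785106 z0 0.20798074597127159
lifted opening 0.039568126493766106 [-0.42 -0.08 -2.22]
set 6 [0.6799 0.0915 0.212 ] above start 0.004040296197367288 dF 6.519900403277985
clock 47.1167
50.6833
```

View pics/fin.png

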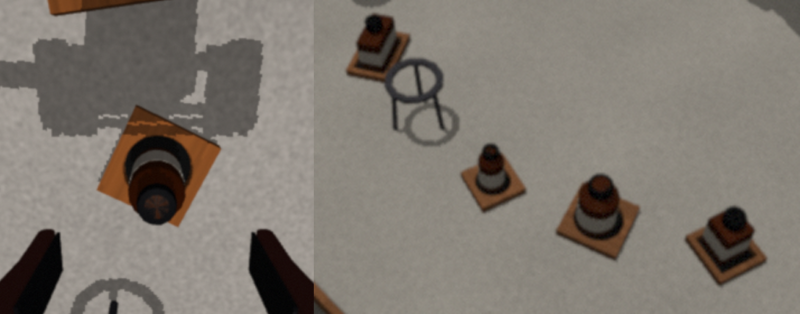

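View pics/t2.png

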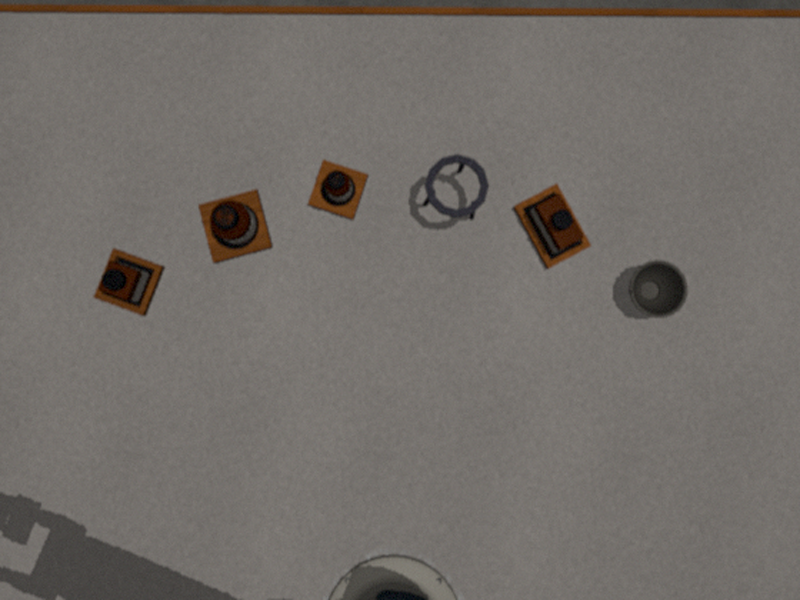

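All four bottles stand upright in their wells. The tripod at (457,187) and the bowl at (658,289) have not moved.

```bash
python3 -c "
from station import r
r.hand_in()"
```

```text
the job is handed in; nothing more can be done
```

All four bottles are in their matching stands, and I handed the job in at about 51 s on the clock (limit 106 s).

- **Placing:** I lowered each bottle in 1 mm steps until I felt contact. All four ended 4.0–4.05 mm above their starting height, which matches the 4 mm well floor.
- **Final pictures:** All four stand upright in their wells. The tripod and bowl are at the same image positions as at the start.
- **Disagreements:** My first position estimates were about 3 mm off for the wide bottle and about 5–7 mm off for the square and slim ones. I corrected each from a close wrist-camera look before gripping. The contact forces at set-down were 6–8 N, above the 2.5 N I stopped on because of the 1 mm step. No check failed.

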